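# Clear the carving turntable and hold its index plunger out

## Robot

A 7-joint arm with a two-finger parallel gripper is mounted at the origin on the work surface. World frame = base frame: x ahead of the robot, y to its left, z up, the work surface at z = 0. Lengths are in m, angles in rad, forces in N, time in s.
With the tool pointing down it reaches from about 0.35 to 0.9 m from the base axis. Payload 8.1 kg.
Tool frame: the origin (TCP) lies on the centre line of the jaws, within the pads' length; the fingertips stand arm.tips_ahead ahead of it and the grasp point (between the pads) lies 8 mm behind it (arm.tips_ahead is the distance from the TCP to the fingertips, in m); z points along the fingers, y is the direction in which the jaws open and shut (so a half turn about z gives the same grasp; the last joint's range is limited). The gripper opens to 92 mm and grips with 3 to 60 N. Pads are 19 mm wide; open, the fingers measure 130 mm over their backs; the gripper's body (75 mm by 190 mm) begins 47 mm behind the grasp point.
Start: joints at [1.179, 0.434, 0.025, 1.573, -0.012, 1.134, -0.075], TCP at [0.178, -0.599, 0.238] pointing down, gripper open.
Joint ranges: [-2.62, 2.62], [-0.44, 2.09], [-1.27, 1.32], [0.08, 2.57], [-1.32, 4.46], [0.12, 2], [-2.74, 2.74]. Speed limits (rad/s): [2.22, 2.22, 3.01, 3.01, 3.14, 3.14, 3.14].

## Interface

Orientations are given as a rotation vector (axis times angle).
In Python, from cell import arm gives the robot as it stands. The module is installed in compiled form; this text tells all that it offers.
- The arm moves only by the tool jog_arm, never from a script. Its argument "moves" is a list of rows, each an object with "twist": the turn, a rotation vector about the tool's x, y, z in units of 10 degrees (1.0 is 10 degrees), a list of three; "xyz": the shift along the tool's x, y, z in units of 60 mm (1.0 is 60 mm), a list of three; "grip": the closure, from -1 (fully open) to 1 (shut). A call has 1 to 5 rows; each row is the pose to reach, as a shift and turn from the pose commanded when the call began, along the tool's axes at that moment; what a row does not reach only later rows make up. A row lasts 1/8 s, in which the tool goes at most 62.5 mm and 10.7 degrees, less where a joint would pass 70% of its speed; a pose out of reach is approached as far as the arm can. A call with a gripper value outside its range is refused whole. The fingers move at their own pace and stop on an object; "force" is the grip in N (left out, the last holds). Time passes only in rows, so rows that repeat a pose let the fingers close. It gives the time, the measured TCP pose, the force and the opening at its end, in the units of the state.
- arm.observe(): the state, without advancing time (a new reading comes with each control period).
- arm.get_image(name): name is "scene" or "side" or "wrist"; returns the picture (480x640x3 uint8, blue, green, red); there is no depth.
- arm.camera_params(name): a dict with "mtx" (3x3 intrinsics, pixels), "T" (4x4, takes a point from camera to world coordinates); the wrist camera has in their place "T_tool_cam" (4x4, takes a point from camera to tool coordinates, whose origin is the TCP and whose axes are the flange's). Camera axes: x right, y down, z forward; pixel columns grow to the right and rows downward; lengths in m; the calibration is good to about 2 mm. A picture is of the moment at which its call begins: read the wrist's pose just before it. camera_params takes no time and is no camera call.
- arm.sign_off(): hands the job in, once; it reports no verdict.
The state is a dict: "clock": time; "joints": joint angles; "dq": joint speeds; "joint_efforts": joint torques, N m; "position": TCP position; "ee_rot": TCP orientation; "force": force on the tool from outside, world axes, zero at the start; "ft_torque": the same for the moment, N m; "width": opening from 0.0 (shut) to 1.0 (fully open).
Only numpy, scipy, OpenCV 4.12 (cv2) and the standard library are available. Lean on these libraries where they do the work, as an engineer would, in place of code of your own. Each camera call takes 0.05 s, during which the arm holds its last target. There are 200 camera calls.

## Task

The red profile gauge has been left standing in the groove of the wooden blank on the carving turntable: lift it out and hang it by its hole on the steel peg of the wooden stand, and let go of it. Then take the yellow knob of the turntable's sprung index plunger, pull it fully back to its stop and keep holding it there, so that the table could be turned; finish while holding it. Do not pull the plunger before the gauge hangs, and leave the other things on the bench where they are.

Things in the scene. Friction and masses are not known exactly. Their poses are not given: they have to be found in the camera images.
- gauge: Red rigid gauge, an upright plate 9 mm thick (its x), 80 mm wide (y), 150 mm high (z), 0.08 to 0.17 kg, white scale marks on both faces. Origin at the centre of its bottom edge. Stands loose in the blank's groove, lowest 25 mm inside, 1.5 mm free at either face; comes out straight up. Above its hole are 35 mm of solid plate to pinch across the thickness.
- gauge_hole (a point): Centre of the gauge's round hanging hole, 30 mm in diameter, through the 9 mm thickness (hole axis = the gauge's x); 100 mm above the gauge's bottom edge, 50 mm below its top edge.
- stand: Fixed dark wooden peg stand. Origin on the bench under its post (24 mm in x, 30 mm in y, top 200 mm high; base board 18 mm high). A level steel peg, 12 mm in diameter, 75 mm long, leaves the post's front face along the stand's -x, axis 190 mm above the bench; its last 5 mm is a collar 16 mm in diameter. On the peg, the gauge's hole centre hangs 9 mm below the peg axis.
- peg_tip (a point): Free end of the peg, on its axis, 87 mm from the post's centre, 190 mm above the bench.
- turntable: Fixed indexing turntable. Origin on the bench at its centre, z up. Grey foot disc 210 mm across, 12 mm high; aluminium disc 200 mm across, 35 to 65 mm above the bench. On its -x side a blue bracket 34 mm wide, 65 mm high, and a steel sleeve (ends 134 mm from the centre) guide the plunger, level along x, 50 mm above the bench, pulled out towards -x.
- blank: Wooden blank 120 x 120 x 40 mm fixed on the aluminium disc (its top 105 mm above the bench), may be turned relative to the turntable. Origin at the centre of its underside. The groove, 12 mm wide and 25 mm deep, runs across its middle along its y.
- knob (a point): Middle of the yellow plunger knob's neck, on its axis. Neck: level cylinder 26 mm in diameter, 30 mm long; at its outer end a flange 36 mm in diameter, 7 mm thick. Moves with the plunger; axes as the turntable's (pull to -x). Plunger in: 151 mm from the turntable's centre, 50 mm above the bench. Bench below is free; pinch from above across the diameter.
- plunger (a joint): Travel of the plunger in m: 0 = pin in its hole in the rim, 0.022 = pulled back to its stop; the pin is clear of the hole from about 0.010. A spring pulls it in with about 5 N at 0 and 12 N at the stop; let go, it snaps home.
- chisel: Bystander: loose chisel, wooden handle 120 mm, blade 130 mm, 24 mm high, lying about along x; origin where blade meets handle, on the bench. Leave alone.
- mallet: Bystander: green carver's mallet standing on its head, 84 mm across, 210 mm high; origin under its centre. Leave alone.
- glue: Bystander: yellow glue bottle, 56 mm across, 150 mm high; origin under its centre. Leave alone.
- bitcase: Bystander: grey bit case 90 x 35 x 20 mm; origin under its centre. Leave alone.

How it is judged:
On the way, in this order (a step that is already met when the one before it is completed fails the run):
1. the gauge hangs by its hole on the peg, let go (x of gauge_hole in the frame of stand between -0.084 and -0.012 m and y of gauge_hole in the frame of stand between -0.014 and 0.014 m and z of gauge_hole in the frame of stand between 0.17 and 0.191 m and contact force between gauge and stand above 0.3 N and contact force between gauge and the fingers below 0.1 N and linear speed of gauge below 0.05 m/s), for 0.3 s.
2. the gripper has pulled the plunger fully back (value of joint plunger above 0.018 m and contact force between the fingers and plunger above 3 N), for 0.3 s.
At the end, for the whole second after the job is handed in: Gauge hung on the peg: hole centre between post and collar, within 14 mm sideways and at most 20 mm below the peg axis, resting on the stand, under 0.05 m/s, untouched by the fingers. Plunger at 18 mm or more of its 22 mm travel, held by the fingers with over 3 N (all of step 1 and all of step 2); the arm keeps its last pose, push and grip.
It fails at once if the plunger is pulled out of its hole before the gauge hangs on the peg (value of joint plunger above 0.01 m and distance between gauge_hole and peg_tip above 0.1 m).
It fails at once if one of the other things on the bench is shifted by more than 30 mm (distance of any of chisel, mallet, glue, bitcase from where it was at the start of the episode above 0.03 m).
It also fails if it takes over 58 s, if anything falls off the work surface, if the arm or the gripper's body presses on something with over 40 N, if the wrist force passes 120 N, or if a joint passes its speed limit or range.

## Working session

There is one attempt and no reset: what is moved stays moved. The work goes in short steps, Python scripts to look and compute and a tool call to move; the robot and the scene stay as the last step left them, time stands still between calls to the robot, and variables do not carry over. Pictures are saved under pics/ and viewed, about 8 in all and at most 12, crops included, and the job is handed in when it is done.

Besides the shell and the picture viewer there is one more tool, called by a JSON object that holds its "name" and its "arguments". jog_arm: Moves the arm, as the interface text tells. Its arguments: {"type":"object","properties":{"moves":{"type":"array","items":{"type":"object","properties":{"twist":{"type":"array","items":{"type":"number"}},"xyz":{"type":"array","items":{"type":"number"}},"grip":{"type":"number"}}}},"force":{"type":"number"}},"required":["moves"]}

```bash
mkdir -p pics; python3 - <<'E'
from cell import arm
import cv2,numpy as np
np.set_printoptions(precision=4,suppress=True)
print(arm.observe(), arm.tips_ahead)
for n in("scene","side"):
    im=arm.get_image(n); cv2.imwrite(f"pics/{n}0.png",im); p=arm.camera_params(n); print(n,p["mtx"],p["T"])
print(arm.camera_params("wrist"))
E
```

```text
{'clock': 0.0, 'joints': array([ 1.1794,  0.4352,  0.025 ,  1.5741, -0.0116,  1.134 , -0.0751]), 'dq': array([ 0.0008, -0.0006, -0.0002, -0.0009, -0.0001,  0.0008, -0.0006]), 'joint_efforts': array([  0.0001, -66.7855,   0.9847, -31.447 ,  -0.0607,   0.043 ,
         0.0002]), 'position': array([ 0.1778, -0.5987,  0.2369]), 'ee_rot': array([-3.1074, -0.4518,  0.0006]), 'force': array([-0.2139, -0.4163, -0.3993]), 'ft_torque': array([-0.0327, -0.004 ,  0.0013]), 'width': 1.000667030999827} 0.011
scene [[493.0883   0.     324.4093]
 [  0.     493.0883 241.6474]
 [  0.       0.       1.    ]] [[ 0.6727  0.4485 -0.5885  1.2103]
 [ 0.7397 -0.3903  0.5482 -0.435 ]
 [ 0.0162 -0.8041 -0.5943  0.7617]
 [ 0.      0.      0.      1.    ]]
side [[510.8999   0.     328.1561]
 [  0.     510.8999 240.673 ]
 [  0.       0.       1.    ]] [[ 0.9983 -0.0313  0.0497  0.5196]
 [-0.0588 -0.5361  0.8421 -0.7237]
 [ 0.0003 -0.8436 -0.537   0.6894]
 [ 0.      0.      0.      1.    ]]
{'mtx': array([[339.3761,   0.    , 322.3908],
       [  0.    , 339.3761, 233.2906],
       [  0.    ,   0.    ,   1.    ]]), 'T_tool_cam': array([[ 0.0003, -0.9666, -0.2565,  0.0693],
       [ 1.    ,  0.0002,  0.0003, -0.    ],
       [-0.0002, -0.2565,  0.9666, -0.1466],
       [ 0.    ,  0.    ,  0.    ,  1.    ]])}
```

View pics/scene0.png

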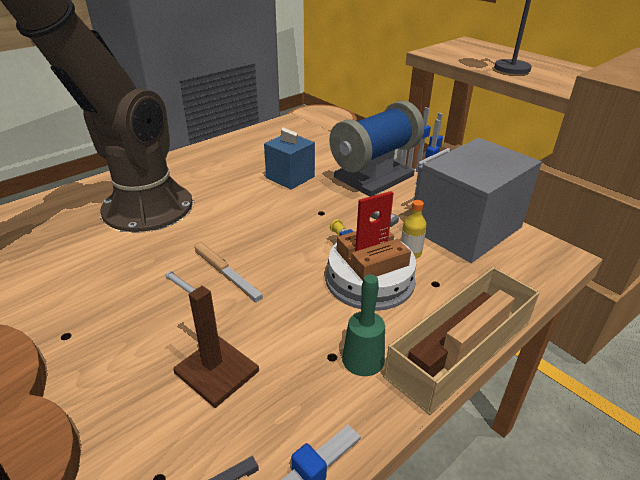

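View pics/side0.png

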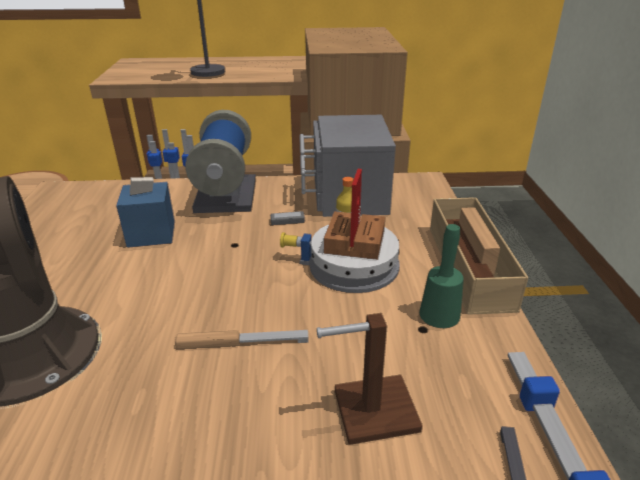

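```bash
cat > h.py <<'E'
from cell import arm
import cv2,numpy as np
from scipy.spatial.transform import Rotation as R
np.set_printoptions(precision=4,suppress=True)
def ray(n,uv,st=None):
    p=arm.camera_params(n)
    if n=="wrist":
        W=np.eye(4);W[:3,:3]=R.from_rotvec(st["ee_rot"]).as_matrix();W[:3,3]=st["position"];T=W@p["T_tool_cam"]
    else:T=p["T"]
    d=T[:3,:3]@np.linalg.inv(p["mtx"])@[uv[0],uv[1],1]
    return T[:3,3],d/np.linalg.norm(d)
def plane(n,uv,z,st=None):
    o,d=ray(n,uv,st);return o+d*(z-o[2])/d[2]
def tri(*rs):
    A=sum(np.eye(3)-np.outer(d,d) for o,d in rs);b=sum((np.eye(3)-np.outer(d,d))@o for o,d in rs)
    x=np.linalg.solve(A,b);return x,max(np.linalg.norm(np.cross(x-o,d)) for o,d in rs)
E
python3 - <<'E'
from h import *
for nm,a,b in(("hole",(377,215),(356,205)),("pegtip",(168,275),(321,332)),("knob",(338,227),(289,240)),("posttop",(203,292),(376,320))):
    print(nm,*tri(ray("scene",a),ray("side",b)))
S=cv2.imread("pics/scene0.png");D=cv2.imread("pics/side0.png")
c=lambda im,x,y:cv2.resize(im[y:y+75,x:x+100],(400,300),interpolation=cv2.INTER_CUBIC)
cv2.imwrite("pics/c1.png",np.vstack([np.hstack([c(S,325,190),c(D,270,170)]),np.hstack([c(S,140,255),c(D,300,290)])]))
E
```

```text
hole [0.635  0.2528 0.1671] 0.009580579432145828
pegtip [ 0.5412 -0.186   0.1945] 0.00016343134029716454
knob [0.4874 0.2839 0.0537] 0.0014266169263022041
posttop [ 0.6217 -0.1645  0.1951] 0.0012283871177045237
```

View pics/c1.png

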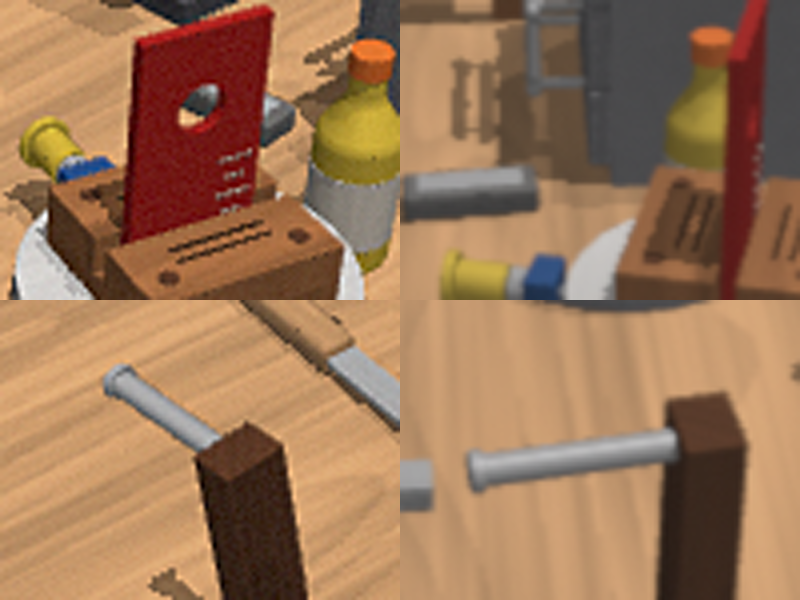

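```bash
python3 - <<'E'
from h import *
s=lambda x,y:(325+x/4,190+y/4); d=lambda x,y:(270+(x-400)/4,170+y/4)
s2=lambda x,y:(140+x/4,255+(y-300)/4); d2=lambda x,y:(300+(x-400)/4,290+(y-300)/4)
tip=tri(ray("scene",s2(118,380)),ray("side",d2(474,471)));root=tri(ray("scene",s2(214,445)),ray("side",d2(677,443)))
print("tip",tip,"root",root,np.linalg.norm(root[0]-tip[0]),np.degrees(np.arctan2(*(root[0]-tip[0])[[1,0]])))
print("tip plane",plane("scene",s2(118,380),.19),plane("side",d2(474,471),.19),"root",plane("scene",s2(214,445),.19),plane("side",d2(677,443),.19))
a,b=plane("scene",s(136,41),.23),plane("scene",s(272,9),.23)
print("gauge top corners",a,b,np.linalg.norm(a-b),np.degrees(np.arctan2(*(b-a)[[1,0]])))
k=tri(ray("scene",s(58,150)),ray("side",d(480,276)));f=tri(ray("scene",s(30,138)),ray("side",d(445,274)));print("knob",k,"flange",f)
# foot disc ellipse centre: white/alu disc mask
for n,c in(("scene",(370,270)),("side",(354,250))):print(n,"centre guess",plane(n,c,.065))
E
```

```text
tip (array([ 0.5377, -0.1822,  0.19  ]), np.float64(0.00032294786614927423)) root (array([ 0.6102, -0.176 ,  0.1954]), np.float64(0.0015870212113261528)) 0.07295176100767856 4.872810504125866
tip plane [ 0.5374 -0.1819  0.19  ] [ 0.5378 -0.1827  0.19  ] root [ 0.6029 -0.172   0.19  ] [ 0.6116 -0.1723  0.19  ]
gauge top corners [0.6247 0.2052 0.23  ] [0.6492 0.2825 0.23  ] 0.0811024629121211 72.4560691036588
knob (array([0.49  , 0.2869, 0.0533]), np.float64(0.0004383922584458574)) flange (array([0.4705, 0.2813, 0.057 ]), np.float64(0.0013181952911271268))
scene centre guess [0.6647 0.2128 0.065 ]
side centre guess [0.6322 0.2137 0.065 ]
```

```bash
cat >> h.py <<'E'
def plan(pos,yaw_y=None):
    """tool-frame shift (60 mm) and twist (10 deg) to TCP pos, pointing down, jaw axis y at yaw_y deg (mod 180)"""
    st=arm.observe();C=R.from_rotvec(st["ee_rot"]);M=C.as_matrix()
    print("now",st["position"],"yaw_y",np.degrees(np.arctan2(M[1,1],M[0,1])),"width",st["width"],"F",st["force"],"t",st["clock"])
    y0=np.arctan2(M[1,1],M[0,1]); y=y0 if yaw_y is None else np.radians(yaw_y)
    y=y0+(y-y0+np.pi/2)%np.pi-np.pi/2
    Y=np.array([np.cos(y),np.sin(y),0]);Z=np.array([0,0,-1.]);T=np.c_[np.cross(Y,Z),Y,Z]
    print("xyz",M.T@(np.array(pos)-st["position"])/.06,"twist",np.degrees((C.inv()*R.from_matrix(T)).as_rotvec())/10)
E
python3 - <<'E'
from h import *
plan([.178,-.599,.41]); plan([.64,.245,.41],-17.5)
M=R.from_rotvec(arm.observe()["ee_rot"]).as_matrix();print(M)
E
```

```text
now [ 0.1778 -0.5987  0.2371] yaw_y -73.4547407023001 width 0.9952986743579599 F [-0.064   0.2161 -0.4926] t 0.1
xyz [ 0.0007  0.0015 -2.8824] twist [-0.0078  0.0007  0.    ]
now [ 0.1778 -0.5987  0.2371] yaw_y -73.4547407023001 width 0.9952986743579599 F [-0.064   0.2161 -0.4926] t 0.1
xyz [ 11.3877 -11.29    -2.8684] twist [-0.0075 -0.0031 -5.5955]
[[ 0.9586  0.2848 -0.0005]
 [ 0.2848 -0.9586  0.0013]
 [-0.0001 -0.0014 -1.    ]]
```

{"name": "jog_arm", "arguments": {"moves": [{"xyz": [0.3, -0.3, -0.9], "twist": [0, 0, -0.4], "grip": -1}, {"xyz": [0.8, -0.8, -1.6], "twist": [0, 0, -0.8], "grip": -1}, {"xyz": [1.4, -1.4, -2.2], "twist": [0, 0, -1.2], "grip": -1}, {"xyz": [2.0, -2.0, -2.6], "twist": [0, 0, -1.6], "grip": -1}, {"xyz": [2.7, -2.7, -2.9], "twist": [0, 0, -2.0], "grip": -1}]}}

```text
clock: 0.72
position: [0.2875, -0.3965, 0.4126]
ee_rot: [2.982, 0.986, 0.0]
force: [1.1, -0.0, -0.3]
width: 1.002
```

```bash
python3 -c "
from h import *
plan([.64,.245,.41],-17.5)"
```

```text
now [ 0.2875 -0.3965  0.4126] yaw_y -53.38815179761068 width 1.001782258501524 F [ 1.1319 -0.0175 -0.3131] t 0.725
xyz [11.0923 -5.0787  0.0373] twist [ 0.0043  0.0028 -3.5888]
```

{"name": "jog_arm", "arguments": {"moves": [{"xyz": [0.9, -0.4, 0], "twist": [0, 0, -0.6], "grip": -1}, {"xyz": [1.8, -0.8, 0], "twist": [0, 0, -1.2], "grip": -1}, {"xyz": [2.7, -1.2, 0], "twist": [0, 0, -1.8], "grip": -1}, {"xyz": [3.6, -1.6, 0], "twist": [0, 0, -2.4], "grip": -1}, {"xyz": [4.5, -2.0, 0], "twist": [0, 0, -3.0], "grip": -1}]}}

```text
clock: 1.35
position: [0.433, -0.1388, 0.4116]
ee_rot: [2.624, 1.728, -0.0]
force: [0.7, -0.1, -0.8]
width: 0.998
```

```bash
python3 -c "
from h import *
plan([.64,.245,.41],-17.5)"
```

```text
now [ 0.433  -0.1388  0.4116] yaw_y -23.276744469873297 width 0.9983036791032701 F [ 0.7139 -0.108  -0.8397] t 1.35
xyz [7.2391 0.6412 0.0253] twist [ 0.0004  0.0018 -0.5777]
```

{"name": "jog_arm", "arguments": {"moves": [{"xyz": [1.0, 0.1, 0], "twist": [0, 0, -0.2], "grip": -1}, {"xyz": [2.0, 0.2, 0], "twist": [0, 0, -0.4], "grip": -1}, {"xyz": [3.0, 0.3, 0], "twist": [0, 0, -0.58], "grip": -1}, {"xyz": [4.0, 0.4, 0], "twist": [0, 0, -0.58], "grip": -1}, {"xyz": [5.0, 0.5, 0], "twist": [0, 0, -0.58], "grip": -1}]}}

```text
clock: 1.98
position: [0.5803, 0.1241, 0.4113]
ee_rot: [2.537, 1.853, -0.001]
force: [1.0, -0.3, 0.8]
width: 0.999
```

{"name": "jog_arm", "arguments": {"moves": [{"xyz": [0.9, 0.1, 0], "grip": -1}, {"xyz": [1.7, 0.2, 0], "grip": -1}, {"xyz": [2.1, 0.3, 0], "grip": -1}, {"xyz": [2.2, 0.3, 0], "grip": -1}, {"xyz": [2.2, 0.3, 0], "grip": -1}]}}

```text
invalid input at $.moves[0]: expected keys twist, xyz, grip
```

```bash
python3 -c "
from h import *
plan([.64,.245,.41],-17.5)
cv2.imwrite('pics/w1.png',arm.get_image('wrist'))"
```

```text
now [0.5803 0.1241 0.4113] yaw_y -17.705564169024576 width 0.9993335153020309 F [ 1.0418 -0.2993  0.8185] t 1.975
xyz [2.2225 0.3348 0.0207] twist [-0.0017  0.0034 -0.0206]
```

View pics/w1.png

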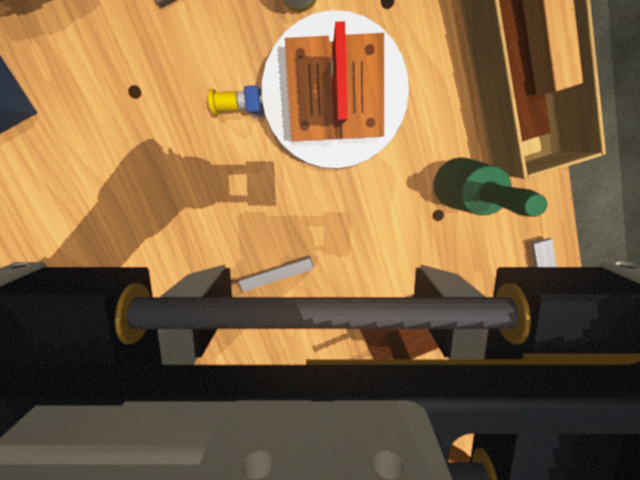

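```bash
python3 - <<'E'
from h import *
st=arm.observe(); im=cv2.imread('pics/w1.png'); h=cv2.cvtColor(im,cv2.COLOR_BGR2HSV)
def m(lo,hi,x,y,w,hh):
    k=cv2.inRange(h,np.array(lo),np.array(hi));o=np.zeros_like(k);o[y:y+hh,x:x+w]=k[y:y+hh,x:x+w];return o
r=m((0,190,90),(4,255,255),320,10,45,120)|m((175,190,90),(180,255,255),320,10,45,120)
ys,xs=np.nonzero(r);print("red",xs.min(),xs.max(),ys.min(),ys.max())
for y in range(ys.min(),ys.max()+1,12):
    x=xs[ys==y];print(y,x.min(),x.max(),h[y,x.min():x.max()+1,2])
y=m((22,170,120),(32,255,255),195,80,60,45);q=cv2.findContours(y,0,2)[0];q=max(q,key=cv2.contourArea);print("yellow",cv2.boundingRect(q))
w=m((0,0,170),(180,60,255),255,5,160,170);q=max(cv2.findContours(w,0,2)[0],key=cv2.contourArea);e=cv2.fitEllipse(cv2.convexHull(q));print("disc",e,plane("wrist",e[0],.065,st))
for n,uv,z in(("neck",(229,100),.05),("flange",(213,101),.05),("gtopA",(340.5,23),.23),("gtopB",(341,120),.23)):print(n,plane("wrist",uv,z,st))
E
```

```text
red 334 347 22 119
22 340 343 [229 228 227 228]
34 335 344 [177 219 228 230 227 228 228 230 230 227]
46 335 344 [153 216 229 228 227 228 229 228 229 228]
58 335 345 [127 197 223 229 230 227 231 226 228 226 227]
70 336 345 [166 221 232 230 229 228 230 230 230 229]
82 334 346 [105 114 143 200 230 230 230 232 228 230 230 228 224]
94 336 346 [122 182 225 233 230 230 230 229 231 230 229]
106 337 346 [152 219 234 232 231 231 230 233 233 229]
118 337 346 [125 181 209 218 215 217 210 212 213 212]
yellow (208, 89, 31, 26)
disc ((334.5247497558594, 88.76526641845703), (147.07656860351562, 157.95106506347656), 3.8739070892333984) [0.6378 0.263  0.065 ]
neck [0.4936 0.2947 0.05  ]
flange [0.4717 0.3002 0.05  ]
gtopA [0.6459 0.2897 0.23  ]
gtopB [0.624  0.2138 0.23  ]
```

{"name": "jog_arm", "arguments": {"moves": [{"xyz": [0.9, 0.1, 0], "twist": [0, 0, 0], "grip": -1}, {"xyz": [1.7, 0.2, 0], "twist": [0, 0, 0], "grip": -1}, {"xyz": [2.0, 0.3, 0], "twist": [0, 0, 0], "grip": -1}, {"xyz": [2.0, 0.3, 0], "twist": [0, 0, 0], "grip": -1}]}}

```text
clock: 2.52
position: [0.633, 0.233, 0.4102]
ee_rot: [-2.533, -1.856, 0.003]
force: [-0.7, 0.3, 0.1]
width: 1.0
```

```bash
python3 -c "
from h import *
plan([.64,.245,.41],-17.5)
cv2.imwrite('pics/w2.png',arm.get_image('wrist'))"
```

```text
now [0.633  0.233  0.4102] yaw_y -17.53299578492229 width 1.0000633590440529 F [-0.738   0.3145  0.1019] t 2.525
xyz [0.2261 0.0506 0.0034] twist [-0.012   0.0042 -0.0033]
```

View pics/w2.png

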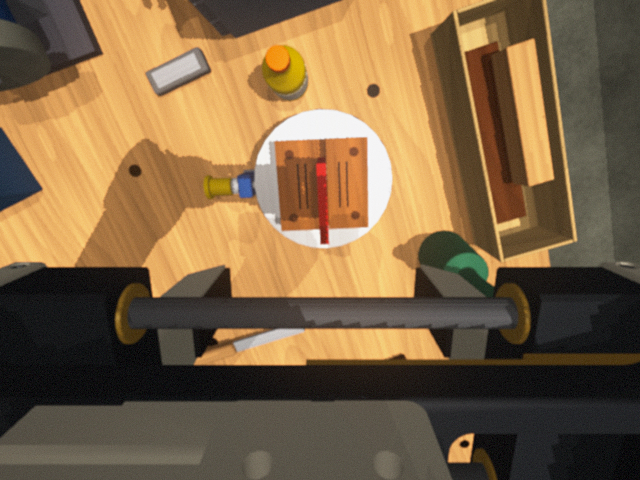

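```bash
python3 - <<'E'
from h import *
st=arm.observe(); im=cv2.imread('pics/w2.png'); h=cv2.cvtColor(im,cv2.COLOR_BGR2HSV)
def m(lo,hi,x,y,w,hh):
    k=cv2.inRange(h,np.array(lo),np.array(hi));o=np.zeros_like(k);o[y:y+hh,x:x+w]=k[y:y+hh,x:x+w];return o
r=m((0,190,190),(4,255,255),305,150,40,110)|m((175,190,190),(180,255,255),305,150,40,110)
ys,xs=np.nonzero(r);print("red",xs.min(),xs.max(),ys.min(),ys.max())
P=[]
for y in range(ys.min()+3,ys.max()-2,4):
    x=xs[ys==y];P.append(plane("wrist",(x.mean()+.0,y),.23,st)[:2])
P=np.array(P);d=np.linalg.svd(P-P.mean(0))[2][0];print("yaw",np.degrees(np.arctan2(d[1],d[0]))%180-90)
a,b=[plane("wrist",(xs[abs(ys-y)<3].mean(),y),.23,st) for y in(ys.min(),ys.max())];print(a,b,(a+b)/2,np.linalg.norm(a-b))
w=m((0,0,170),(180,60,255),245,100,160,155);q=max(cv2.findContours(w,0,2)[0],key=cv2.contourArea);e=cv2.fitEllipse(cv2.convexHull(q));print("disc",e,plane("wrist",e[0],.065,st))
y=m((22,150,90),(34,255,255),195,165,45,45);q=max(cv2.findContours(y,0,2)[0],key=cv2.contourArea);print("yellow",cv2.boundingRect(q),cv2.minAreaRect(q))
for uv in((222,186),(209,187)):print(plane("wrist",uv,.05,st))
E
```

```text
red 317 327 163 242<stdin>:9: RuntimeWarning: Mean of empty slice.
  ret = ret.dtype.type(ret / rcount)
Traceback (most recent call last):
numpy.linalg.LinAlgError: SVD did not converge
```

```bash
python3 - <<'E'
from h import *
st=arm.observe(); im=cv2.imread('pics/w2.png'); h=cv2.cvtColor(im,cv2.COLOR_BGR2HSV)
for y in range(158,248,6): print(y,h[y,312:334,2],)
def m(lo,hi,x,y,w,hh):
    k=cv2.inRange(h,np.array(lo),np.array(hi));o=np.zeros_like(k);o[y:y+hh,x:x+w]=k[y:y+hh,x:x+w];return o
w=m((0,0,170),(180,60,255),245,100,160,155);q=max(cv2.findContours(w,0,2)[0],key=cv2.contourArea);e=cv2.fitEllipse(cv2.convexHull(q));print("disc",e,plane("wrist",e[0],.065,st))
y=m((22,150,90),(34,255,255),195,165,45,45);q=max(cv2.findContours(y,0,2)[0],key=cv2.contourArea);print("yellow",cv2.boundingRect(q),cv2.minAreaRect(q))
for uv in((222,186),(209,187)):print(plane("wrist",uv,.05,st))
a,b=[plane("wrist",uv,.23,st) for uv in((322,163),(324,243))];print(a,b,(a+b)/2,np.linalg.norm(a-b),np.degrees(np.arctan2(*(a-b)[[1,0]])))
E
```

```text
158 [141 147 151 149 145 129 118 110 104 105 105 108 100 128 170 199 198 204
 201 203 201 203]
164 [125 121 123 132 182 213 225 225 224 224 230 230 231 213 190 191 200 202
 205 201 204 201]
170 [114 106  99 117 172 223 232 231 232 231 232 231 233 224 199 196 202 202
 203 205 205 206]
176 [105 106  96 109 130 166 176 172 161 148 159 177 175 165 169 185 194 201
 201 208 206 206]
182 [103 102 101 106 114 135 145 154 154 153 154 152 151 154 151 173 195 201
 204 206 205 203]
188 [112  99  98 107 112 128 151 152 153 148 149 153 155 155 149 164 189 199
 203 206 202 211]
194 [109 107 103 112  98 123 146 157 158 156 151 152 149 150 148 161 196 202
 203 206 203 204]
200 [113 103 105 102 108 118 144 143 149 150 149 150 151 155 159 171 183 196
 201 205 207 206]
206 [101 104 107 108 105 106 127 141 147 152 149 147 151 151 169 182 183 193
 203 201 204 205]
212 [105 102 104 110 102 106 121 141 152 148 151 149 148 156 185 198 185 192
 206 199 202 208]
218 [172 160 140 136 149 160 159 153 152 149 147 146 153 162 190 199 182 190
 193 189 181 184]
224 [182 184 179 167 164 166 168 162 152 146 140 151 149 161 188 209 202 178
 172 183 182 178]
230 [233 238 242 241 243 241 237 211 154 113 115 123 122 127 159 194 220 231
 231 230 226 230]
236 [230 233 242 244 245 245 247 236 174 122 118 113 116 127 156 193 213 230
 232 232 230 229]
242 [228 225 228 231 234 240 243 239 190 142 127 124 125 139 178 206 214 227
 231 231 230 230]
disc ((322.7833557128906, 177.97607421875), (137.84884643554688, 138.82827758789062), 167.8701629638672) [0.6397 0.251  0.065 ]
yellow (204, 176, 28, 22) ((217.07057189941406, 185.91763305664062), (21.16823387145996, 26.690383911132812), 85.60128784179688)
[0.4923 0.2837 0.05  ]
[0.4733 0.2882 0.05  ]
[0.6482 0.2802 0.23  ] [0.6263 0.2044 0.23  ] [0.6373 0.2423 0.23  ] 0.07894952115515237 73.84601370824284
```

{"name": "jog_arm", "arguments": {"moves": [{"xyz": [0.17, 0, 0.9], "twist": [0, 0, -0.1], "grip": -0.8}, {"xyz": [0.17, 0, 1.8], "twist": [0, 0, -0.1], "grip": -0.6}, {"xyz": [0.17, 0, 2.4], "twist": [0, 0, -0.1], "grip": -0.4}, {"xyz": [0.17, 0, 2.4], "twist": [0, 0, -0.1], "grip": -0.3}, {"xyz": [0.17, 0, 2.4], "twist": [0, 0, -0.1], "grip": -0.3}], "force": 25}}

```text
clock: 3.2
position: [0.6369, 0.2409, 0.27]
ee_rot: [2.52, 1.874, 0.004]
force: [-0.3, 0.0, 0.1]
width: 0.651
```

```bash
python3 -c "
from h import *
plan([.637,.2425,.217],-16.5)
cv2.imwrite('pics/w3.png',arm.get_image('wrist')[150:])"
```

```text
now [0.6369 0.2409 0.27  ] yaw_y -16.727055216201492 width 0.6511166557651025 F [-0.2835  0.0379  0.1464] t 3.2
xyz [ 0.0253 -0.008   0.8825] twist [ 0.0113 -0.0085 -0.0227]
```

View pics/w3.png

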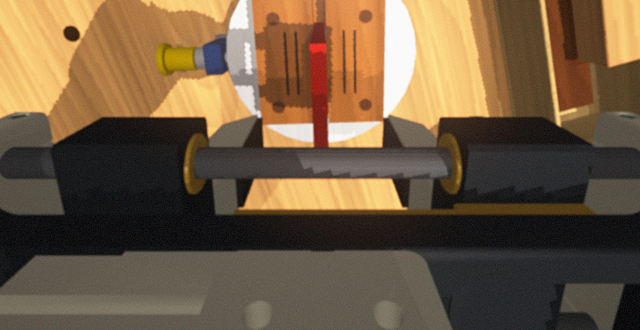

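{"name": "jog_arm", "arguments": {"moves": [{"xyz": [0.03, 0, 0.6], "twist": [0, 0, 0], "grip": -0.3}, {"xyz": [0.03, 0, 0.88], "twist": [0, 0, 0], "grip": -0.3}, {"xyz": [0.03, 0, 0.88], "twist": [0, 0, 0], "grip": 1}, {"xyz": [0.03, 0, 0.88], "twist": [0, 0, 0], "grip": 1}, {"xyz": [0.03, 0, 0.88], "twist": [0, 0, 0], "grip": 1}], "force": 25}}

```text
clock: 3.88
position: [0.6373, 0.2434, 0.2163]
ee_rot: [2.52, 1.876, 0.003]
force: [0.1, -0.1, 0.0]
width: 0.371
```

{"name": "jog_arm", "arguments": {"moves": [{"xyz": [0, 0, 0], "twist": [0, 0, 0], "grip": 1}, {"xyz": [0, 0, 0], "twist": [0, 0, 0], "grip": 1}], "force": 25}}

```text
clock: 4.12
position: [0.6368, 0.2431, 0.2152]
ee_rot: [2.52, 1.876, 0.001]
force: [0.4, -0.4, 0.2]
width: 0.155
```

```bash
python3 -c "
from h import *
plan([.637,.2425,.30],-16.5)"
```

```text
now [0.6368 0.2431 0.2152] yaw_y -16.65882621783614 width 0.15528881116243237 F [ 0.4459 -0.3654  0.2351] t 4.125
xyz [-0.0088  0.0065 -1.4131] twist [ 0.0018 -0.0013 -0.0159]
```

{"name": "jog_arm", "arguments": {"moves": [{"xyz": [0, 0, 0], "twist": [0, 0, 0], "grip": 1}, {"xyz": [0, 0, 0], "twist": [0, 0, 0], "grip": 1}, {"xyz": [0, 0, 0], "twist": [0, 0, 0], "grip": 1}, {"xyz": [0, 0, 0], "twist": [0, 0, 0], "grip": 1}], "force": 30}}

```text
clock: 4.62
position: [0.6367, 0.2431, 0.2151]
ee_rot: [2.52, 1.876, 0.0]
force: [-0.7, -0.8, 2.7]
width: 0.099
```

{"name": "jog_arm", "arguments": {"moves": [{"xyz": [0, 0, -0.2], "twist": [0, 0, 0], "grip": 1}, {"xyz": [0, 0, -0.4], "twist": [0, 0, 0], "grip": 1}, {"xyz": [0, 0, -0.8], "twist": [0, 0, 0], "grip": 1}, {"xyz": [0, 0, -1.2], "twist": [0, 0, 0], "grip": 1}, {"xyz": [0, 0, -1.8], "twist": [0, 0, 0], "grip": 1}], "force": 30}}

```text
clock: 5.25
position: [0.6364, 0.2428, 0.3237]
ee_rot: [-2.52, -1.876, 0.002]
force: [-0.0, -0.3, -1.2]
width: 0.097
```

```bash
python3 - <<'E'
from h import *
plan([.637,.2425,.36],-16.5)
S=arm.get_image("scene");D=arm.get_image("side")
c=lambda im,x,y:cv2.resize(im[y:y+150,x:x+100],(400,600),interpolation=cv2.INTER_CUBIC)
cv2.imwrite("pics/c2.png",np.hstack([c(S,325,110),c(D,305,90)]))
E
```

```text
now [0.6364 0.2428 0.3237] yaw_y -16.652200808200636 width 0.0968442723699639 F [-0.025  -0.2513 -1.1893] t 5.25
xyz [-0.002   0.0103 -0.6042] twist [-0.0046  0.0044 -0.0152]
```

View pics/c2.png

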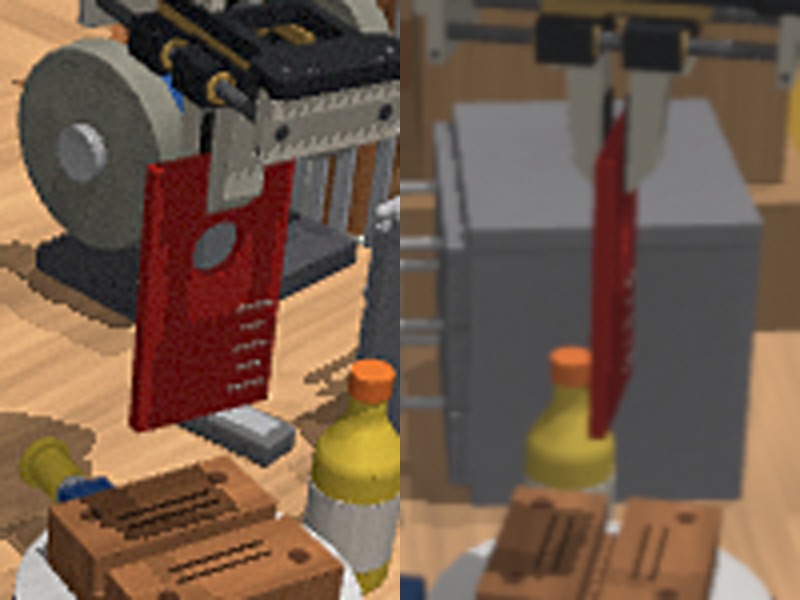

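```bash
python3 - <<'E'
from h import *
st=arm.observe();M=R.from_rotvec(st["ee_rot"]).as_matrix();p=st["position"];n=M[:,1]
def hit(uv,off):
    o,d=ray("scene",uv);q=p+n*off;X=o+d*(n@(q-o))/(n@d);return X,M.T@(X-p)
s=lambda x,y:(325+x/4,110+y/4)
for nm,uv in(("hole",(215,245)),("topL",(150,170)),("topR",(293,150)),("botL",(143,430)),("botR",(268,398))):print(nm,*hit(s(*uv),.0045))
tip=np.array([.5377,-.1822,.19]); 
E
```

```text
hole [0.6413 0.2394 0.2917] [-0.0041  0.0045  0.0366]
topL [0.6295 0.2007 0.3407] [-0.0442  0.0045 -0.0126]
topR [0.6527 0.2783 0.3354] [ 0.0368  0.0045 -0.0069]
botL [0.632  0.2063 0.1907] [-0.039   0.0045  0.1374]
botR [0.6539 0.2797 0.1903] [0.0377 0.0045 0.1382]
```

{"name": "jog_arm", "arguments": {"moves": [{"xyz": [-0.5, 0, -0.6], "twist": [0, 0, 0], "grip": 1}, {"xyz": [-1.2, 0.05, -1.0], "twist": [0, 0, -0.3], "grip": 1}, {"xyz": [-2.1, 0.1, -1.27], "twist": [0, 0, -0.6], "grip": 1}, {"xyz": [-3.0, 0.15, -1.27], "twist": [0, 0, -0.9], "grip": 1}, {"xyz": [-3.9, 0.2, -1.27], "twist": [0, 0, -1.2], "grip": 1}]}}

```text
clock: 5.98
position: [0.5805, 0.0138, 0.3994]
ee_rot: [2.308, 2.131, 0.0]
force: [0.2, -1.1, -1.0]
width: 0.094
```

```bash
python3 -c "
from h import *
plan([.50,-.30,.40],7)"
```

```text
now [0.5805 0.0138 0.3994] yaw_y -4.55652613291533 width 0.09379048391932125 F [ 0.208  -1.1065 -1.0297] t 5.975
xyz [-5.3204 -0.9224 -0.0096] twist [ 0.0034  0.0017 -1.1557]
```

{"name": "jog_arm", "arguments": {"moves": [{"xyz": [-0.9, -0.15, 0], "twist": [0, 0, -0.3], "grip": 1}, {"xyz": [-1.8, -0.3, 0], "twist": [0, 0, -0.6], "grip": 1}, {"xyz": [-2.7, -0.45, 0], "twist": [0, 0, -0.9], "grip": 1}, {"xyz": [-3.6, -0.6, 0], "twist": [0, 0, -1.15], "grip": 1}, {"xyz": [-4.5, -0.75, 0], "twist": [0, 0, -1.15], "grip": 1}]}}

```text
clock: 6.6
position: [0.5136, -0.2516, 0.3993]
ee_rot: [2.084, 2.35, -0.0]
force: [0.6, -0.4, -1.0]
width: 0.091
```

{"name": "jog_arm", "arguments": {"moves": [{"xyz": [-0.4, -0.1, 0], "twist": [0, 0, 0], "grip": 1}, {"xyz": [-0.8, -0.15, 0], "twist": [0, 0, 0], "grip": 1}, {"xyz": [-0.8, -0.15, 0], "twist": [0, 0, 0], "grip": 1}, {"xyz": [-0.8, -0.15, 0], "twist": [0, 0, 0], "grip": 1}]}}

```text
clock: 7.1
position: [0.5117, -0.2975, 0.3991]
ee_rot: [-2.083, -2.352, -0.001]
force: [0.5, 0.5, -0.8]
width: 0.095
```

```bash
python3 -c "
from h import *
plan([.50,-.30,.40],7)
cv2.imwrite('pics/w4.png',arm.get_image('wrist'))"
```

```text
now [ 0.5117 -0.2975  0.3991] yaw_y 6.9419749311889545 width 0.09464949091696341 F [ 0.545   0.5303 -0.7735] t 7.1
xyz [-0.0178 -0.1987 -0.0146] twist [ 0.002  -0.0045 -0.0058]
```

View pics/w4.png

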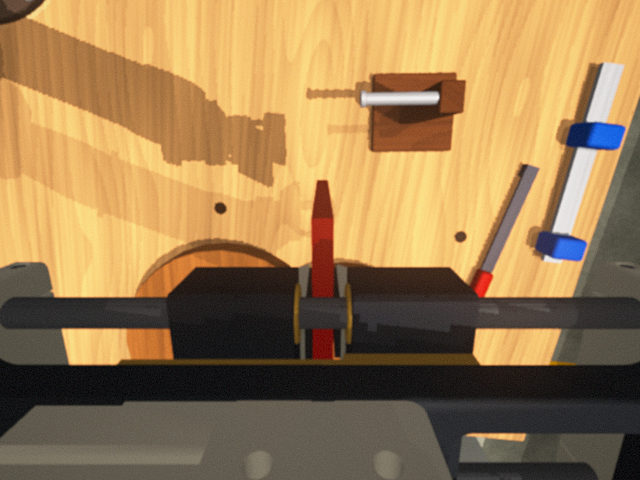

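```bash
python3 - <<'E'
from h import *
st=arm.observe()
a=plane("wrist",(362.5,100),.19,st);b=plane("wrist",(438,98.5),.19,st);print(a,b,np.linalg.norm(a-b),np.degrees(np.arctan2(*(b-a)[[1,0]])))
im=cv2.imread('pics/w4.png');h=cv2.cvtColor(im,cv2.COLOR_BGR2HSV)
for x in range(358,442,8):
    c=im[85:115,x].max(1)*1.; sat=h[85:115,x,1]; k=np.nonzero(sat<70)[0]+85; print(x,k.min() if len(k) else None,k.max() if len(k) else None)
E
```

```text
[ 0.5381 -0.1832  0.19  ] [ 0.6114 -0.1728  0.19  ] 0.07407575968445346 8.052259250426335
358 None None
366 92 105
374 92 105
382 92 104
390 92 104
398 92 104
406 92 104
414 92 104
422 91 104
430 91 104
438 92 101
```

```bash
python3 -c "
from h import *
plan([.493,-.185,.28],7.6)"
```

```text
now [ 0.5117 -0.2972  0.3992] yaw_y 6.968679053763856 width 0.09375644530531259 F [-0.2408  1.0218 -1.5037] t 7.15
xyz [ 1.8935 -0.0838  1.9885] twist [ 0.0024 -0.0033 -0.0631]
```

{"name": "jog_arm", "arguments": {"moves": [{"xyz": [0.7, -0.2, 0], "twist": [0, 0, -0.06], "grip": 1}, {"xyz": [1.4, -0.2, 0.5], "twist": [0, 0, -0.06], "grip": 1}, {"xyz": [1.89, -0.1, 1.2], "twist": [0, 0, -0.06], "grip": 1}, {"xyz": [1.89, -0.08, 1.99], "twist": [0, 0, -0.06], "grip": 1}, {"xyz": [1.89, -0.08, 1.99], "twist": [0, 0, -0.06], "grip": 1}]}}

```text
clock: 7.78
position: [0.491, -0.1853, 0.2775]
ee_rot: [-2.066, -2.36, 0.004]
force: [-0.5, -0.4, -0.1]
width: 0.097
```

```bash
python3 -c "
from h import *
plan([.493,-.185,.226],7.6)"
```

```text
now [ 0.491  -0.1853  0.2775] yaw_y 7.586989333865021 width 0.09693241296160836 F [-0.4756 -0.4113 -0.1161] t 7.775
xyz [-0.0017  0.0376  0.8579] twist [-0.0295 -0.0132 -0.0013]
```

{"name": "jog_arm", "arguments": {"moves": [{"xyz": [0, 0.04, 0.5], "twist": [0, 0, 0], "grip": 1}, {"xyz": [0, 0.04, 0.86], "twist": [0, 0, 0], "grip": 1}, {"xyz": [0, 0.04, 0.86], "twist": [0, 0, 0], "grip": 1}, {"xyz": [0, 0.04, 0.86], "twist": [0, 0, 0], "grip": 1}]}}

```text
clock: 8.28
position: [0.4964, -0.1866, 0.2302]
ee_rot: [2.071, 2.359, 0.002]
force: [0.2, -0.5, -0.9]
width: 0.101
```

```bash
python3 - <<'E'
from h import *
plan([.5743,-.1741,.226],7.6)
S=arm.get_image("scene");D=arm.get_image("side")
c=lambda im,x,y:cv2.resize(im[y:y+150,x:x+100],(400,600),interpolation=cv2.INTER_CUBIC)
cv2.imwrite("pics/c3.png",np.hstack([c(S,120,220),c(D,270,260)]))
st=arm.observe();M=R.from_rotvec(st["ee_rot"]).as_matrix()
def px(n,X):
    p=arm.camera_params(n);q=p["mtx"]@(np.linalg.inv(p["T"])@[*X,1])[:3];return q[:2]/q[2]
hole=st["position"]+M@[-.003,0,.0357]
for n,X in(("hole",hole),("tip",[.538,-.182,.19])):
    print(n,X,(px("scene",X)-[120,220])*4,(px("side",X)-[270,260])*4+[400,0])
E
```

```text
now [ 0.4964 -0.1866  0.2302] yaw_y 7.440425561720612 width 0.10056259936165043 F [ 0.2163 -0.4774 -0.8684] t 8.275
xyz [0.0381 1.3136 0.0726] twist [ 0.0134  0.0062 -0.016 ]
hole [ 0.4967 -0.1896  0.1942] [136.9372 176.3543] [477.1836 300.5724]
tip [0.538, -0.182, 0.19] [198.4447 220.7636] [594.3472 289.7029]
```

View pics/c3.png

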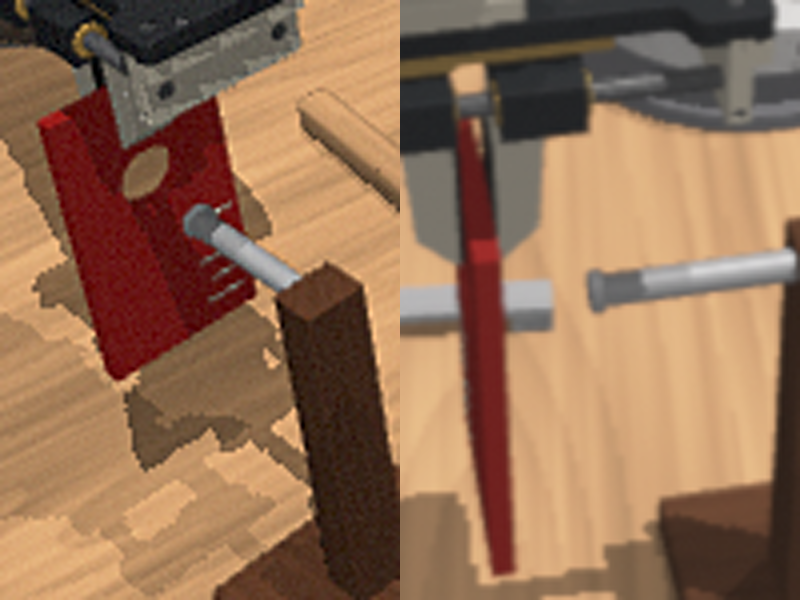

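```bash
python3 - <<'E'
from h import *
st=arm.observe();M=R.from_rotvec(st["ee_rot"]).as_matrix();p=st["position"];n=M[:,1]
s=lambda x,y:(120+x/4,220+y/4);d=lambda x,y:(270+(x-400)/4,260+y/4)
def hit(uv,off):
    o,dd=ray("scene",uv);q=p+n*off;X=o+dd*(n@(q-o))/(n@dd);return X,M.T@(X-p)
S=arm.get_image("scene");h=cv2.cvtColor(S,cv2.COLOR_BGR2HSV)
cr=h[255:275,145:170];k=((cr[...,0]>9)&(cr[...,0]<25)).astype(np.uint8)
nn,_,sta,cen=cv2.connectedComponentsWithStats(k);print(sta,cen+[145,255])
print("hole mid, manual",*hit(s(147,172),0));print("botR front",*hit(s(253,298),.0045));print("botL front",*hit(s(118,380),.0045))
for nm,a,b in(("edge top",(50,119),(484,248)),("edge bot",(113,378),(503,573))):
    X,e=tri(ray("scene",s(*a)),ray("side",d(*b)));print(nm,X,e,M.T@(X-p))
E
```

```text
[[  0   0  25  20 400]
 [  5   0   1   1   1]
 [  6   2  11  13  99]] [[157.275  265.0025]
 [150.     255.    ]
 [155.9596 262.5657]]
hole mid, manual [ 0.496  -0.1845  0.1935] [0.0022 0.     0.0363]
botR front [ 0.496  -0.1479  0.0941] [0.0386 0.0045 0.1357]
botL front [ 0.506  -0.224   0.0951] [-0.0382  0.0045  0.1348]
edge top [ 0.5013 -0.2213  0.2457] 0.00032356757860122805 [-0.035   0.0006 -0.0158]
edge bot [ 0.5022 -0.2248  0.0942] 4.217539229749567e-05 [-0.0385  0.0006  0.1357]
```

```bash
python3 -c "
from h import *
plan([.5747,-.1771,.227],7.6)"
```

```text
now [ 0.496  -0.1866  0.2295] yaw_y 7.4362007244387724 width 0.09826943528214993 F [ 0.024   0.4411 -1.2941] t 8.425
xyz [-0.013   1.3209  0.0447] twist [ 0.0105  0.0061 -0.0164]
```

{"name": "jog_arm", "arguments": {"moves": [{"xyz": [0, 0.15, 0.04], "twist": [0, 0, -0.02], "grip": 1}, {"xyz": [0, 0.3, 0.04], "twist": [0, 0, -0.02], "grip": 1}, {"xyz": [0, 0.5, 0.04], "twist": [0, 0, -0.02], "grip": 1}, {"xyz": [0, 0.7, 0.04], "twist": [0, 0, -0.02], "grip": 1}, {"xyz": [-0.01, 0.85, 0.04], "twist": [0, 0, -0.02], "grip": 1}]}}

```text
clock: 9.05
position: [0.5469, -0.1801, 0.2256]
ee_rot: [-2.068, -2.365, -0.0]
force: [0.4, -0.3, -0.8]
width: 0.095
```

```bash
python3 -c "
from h import *
plan([.5747,-.1771,.227],7.6)"
```

```text
now [ 0.5469 -0.1801  0.2256] yaw_y 7.670153820801566 width 0.0946780627303018 F [ 0.4088 -0.2509 -0.7884] t 9.05
xyz [-0.0129  0.4654 -0.023 ] twist [ 0.0006 -0.0016  0.007 ]
```

{"name": "jog_arm", "arguments": {"moves": [{"xyz": [0, 0.15, -0.02], "twist": [0, 0, 0], "grip": 1}, {"xyz": [-0.01, 0.3, -0.02], "twist": [0, 0, 0], "grip": 1}, {"xyz": [-0.01, 0.46, -0.02], "twist": [0, 0, 0], "grip": 1}, {"xyz": [-0.01, 0.46, -0.02], "twist": [0, 0, 0], "grip": 1}, {"xyz": [-0.01, 0.46, -0.02], "twist": [0, 0, 0], "grip": 1}]}}

```text
clock: 9.68
position: [0.5731, -0.1774, 0.2268]
ee_rot: [-2.068, -2.364, 0.001]
force: [0.1, -0.1, -1.3]
width: 0.098
```

{"name": "jog_arm", "arguments": {"moves": [{"xyz": [0, 0, 0.05], "twist": [0, 0, 0], "grip": 1}, {"xyz": [0, 0, 0.1], "twist": [0, 0, 0], "grip": 1}, {"xyz": [0, 0, 0.13], "twist": [0, 0, 0], "grip": 1}, {"xyz": [0, 0, 0.13], "twist": [0, 0, 0], "grip": 1}]}}

```text
clock: 10.18
position: [0.5732, -0.1774, 0.2189]
ee_rot: [-2.068, -2.364, 0.0]
force: [-0.2, 0.1, -0.8]
width: 0.095
```

```bash
python3 - <<'E'
from h import *
plan([.5747,-.1771,.227],7.6)
S=arm.get_image("scene");D=arm.get_image("side")
c=lambda im,x,y:cv2.resize(im[y:y+150,x:x+100],(400,600),interpolation=cv2.INTER_CUBIC)
cv2.imwrite("pics/c4.png",np.hstack([c(S,140,230),c(D,300,260)]))
E
```

```text
now [ 0.5732 -0.1774  0.2189] yaw_y 7.641117445146587 width 0.09455885073438872 F [-0.2104  0.0831 -0.7786] t 10.175
xyz [ 0.001   0.0253 -0.1343] twist [-0.0016 -0.0003  0.0041]
```

View pics/c4.png

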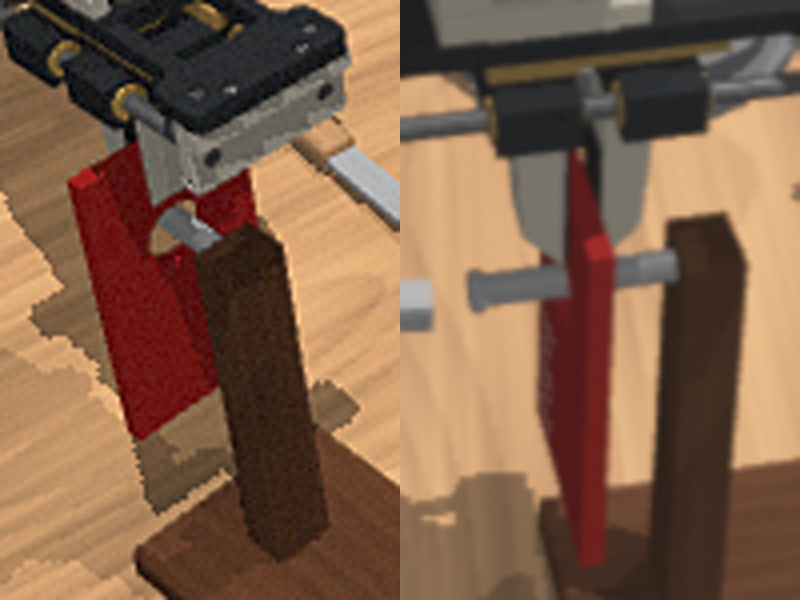

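{"name": "jog_arm", "arguments": {"moves": [{"xyz": [0, 0, 0.02], "twist": [0, 0, 0], "grip": 1}, {"xyz": [0, 0, 0.02], "twist": [0, 0, 0], "grip": 1}]}}

```text
clock: 10.52
position: [0.5733, -0.1773, 0.2179]
ee_rot: [-2.068, -2.364, 0.0]
force: [-0.3, -0.1, -0.4]
width: 0.094
```

{"name": "jog_arm", "arguments": {"moves": [{"xyz": [0, 0, 0.02], "twist": [0, 0, 0], "grip": 1}, {"xyz": [0, 0, 0.02], "twist": [0, 0, 0], "grip": 1}]}}

```text
clock: 10.78
position: [0.5733, -0.1773, 0.2166]
ee_rot: [-2.068, -2.365, 0.0]
force: [-0.1, -0.5, -1.6]
width: 0.097
```

{"name": "jog_arm", "arguments": {"moves": [{"xyz": [0, 0, 0.02], "twist": [0, 0, 0], "grip": 1}, {"xyz": [0, 0, 0.02], "twist": [0, 0, 0], "grip": 1}]}}

```text
clock: 11.02
position: [0.5735, -0.1773, 0.2159]
ee_rot: [2.068, 2.364, 0.0]
force: [-0.9, 1.0, 2.9]
width: 0.094
```

{"name": "jog_arm", "arguments": {"moves": [{"xyz": [0, 0, 0.02], "twist": [0, 0, 0], "grip": 1}, {"xyz": [0, 0, 0.02], "twist": [0, 0, 0], "grip": 1}]}}

```text
clock: 11.28
position: [0.5735, -0.1774, 0.2156]
ee_rot: [2.068, 2.364, 0.0]
force: [-3.3, 0.8, 11.4]
width: 0.096
```

Contact with the peg (11 N). Back off 1 mm and open gently.

{"name": "jog_arm", "arguments": {"moves": [{"xyz": [0, 0, -0.02], "twist": [0, 0, 0], "grip": 1}, {"xyz": [0, 0, -0.02], "twist": [0, 0, 0], "grip": 0.7}, {"xyz": [0, 0, -0.02], "twist": [0, 0, 0], "grip": 0.6}, {"xyz": [0, 0, -0.02], "twist": [0, 0, 0], "grip": 0.55}, {"xyz": [0, 0, -0.02], "twist": [0, 0, 0], "grip": 0.55}]}}

```text
clock: 11.9
position: [0.5734, -0.1773, 0.2154]
ee_rot: [-2.068, -2.365, 0.0]
force: [0.3, 0.2, 0.0]
width: 0.227
```

```bash
python3 - <<'E'
from h import *
plan([.5735,-.1774,.38],7.6)
D=arm.get_image("side");S=arm.get_image("scene")
cv2.imwrite("pics/side5.png",D);cv2.imwrite("pics/scene5.png",S)
E
```

```text
now [ 0.5734 -0.1773  0.2154] yaw_y 7.645531014525599 width 0.22701231219665063 F [0.3424 0.1589 0.0304] t 11.9
xyz [-0.0014  0.0019 -2.743 ] twist [-0.0004 -0.0002  0.0046]
```

{"name": "jog_arm", "arguments": {"moves": [{"xyz": [0, 0, -0.15], "twist": [0, 0, 0], "grip": 0.55}, {"xyz": [0, 0, -0.4], "twist": [0, 0, 0], "grip": 0.55}, {"xyz": [0, 0, -0.9], "twist": [0, 0, 0], "grip": 0.4}, {"xyz": [0, 0, -1.6], "twist": [0, 0, 0], "grip": 0.2}, {"xyz": [0, 0, -2.4], "twist": [0, 0, 0], "grip": 0}]}}

```text
clock: 12.62
position: [0.5731, -0.1772, 0.3618]
ee_rot: [2.068, 2.365, 0.0]
force: [0.4, -1.0, -0.2]
width: 0.458
```

```bash
python3 - <<'E'
from h import *
plan([.4925,.2837,.30],77.5)
S=arm.get_image("scene");D=arm.get_image("side")
c=lambda im,x,y:cv2.resize(im[y:y+150,x:x+100],(400,600),interpolation=cv2.INTER_CUBIC)
cv2.imwrite("pics/c5.png",np.hstack([c(S,140,230),c(D,300,260)]))
E
```

```text
now [ 0.5731 -0.1772  0.3618] yaw_y 7.656851371469185 width 0.45826524458077716 F [ 0.3812 -0.9507 -0.2474] t 12.625
xyz [ 7.7917 -0.3075  1.0298] twist [ 0.0015  0.0012 -6.9843]
```

View pics/c5.png

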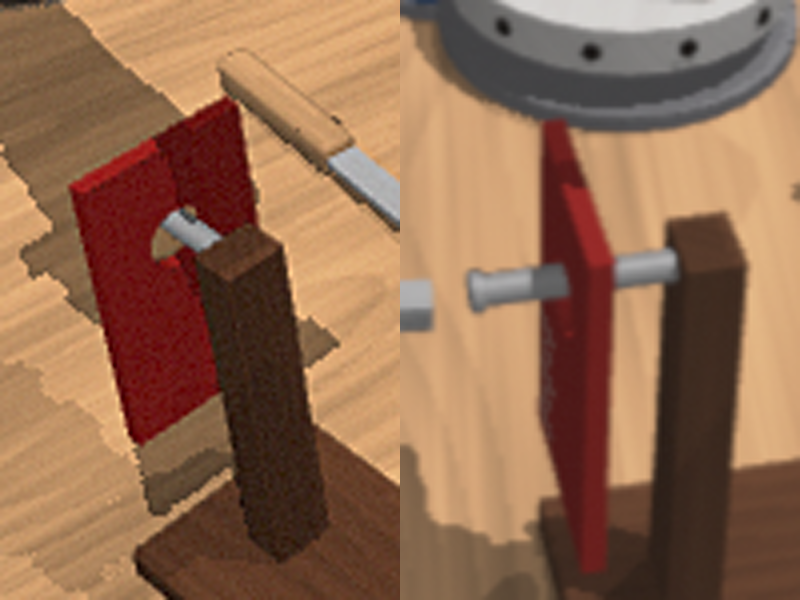

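{"name": "jog_arm", "arguments": {"moves": [{"xyz": [0.9, 0, 0], "twist": [0, 0, -0.7], "grip": -0.2}, {"xyz": [1.8, -0.1, 0], "twist": [0, 0, -1.5], "grip": -0.2}, {"xyz": [2.7, -0.1, 0], "twist": [0, 0, -2.3], "grip": -0.2}, {"xyz": [3.6, -0.1, 0], "twist": [0, 0, -3.1], "grip": -0.2}, {"xyz": [4.5, -0.2, 0], "twist": [0, 0, -3.9], "grip": -0.2}]}}

```text
clock: 13.35
position: [0.5251, 0.0904, 0.3601]
ee_rot: [1.154, 2.921, 0.001]
force: [1.5, 1.1, 0.5]
width: 0.601
```

```bash
python3 -c "
from h import *
print(arm.observe()['joints']);plan([.4925,.2837,.30],77.5)"
```

```text
[ 0.3835  0.3221 -0.8723  1.5471  0.2496  1.3879  0.3096]
now [0.5251 0.0904 0.3601] yaw_y 46.89361938032872 width 0.6007431413767709 F [1.4665 1.1453 0.5237] t 13.35
xyz [2.5998 1.9803 1.002 ] twist [ 0.0028  0.0049 -3.0606]
```

```bash
python3 -c "
from h import *
plan([.5315,.275,.30],77.5)"
```

```text
now [0.5251 0.0904 0.3601] yaw_y 46.89361938032872 width 0.6007431413767709 F [1.4665 1.1453 0.5237] t 13.35
xyz [2.0261 2.3187 1.0026] twist [ 0.0028  0.0049 -3.0606]
```

{"name": "jog_arm", "arguments": {"moves": [{"xyz": [0.6, 0.65, 0.3], "twist": [0, 0, -0.8], "grip": -0.3}, {"xyz": [1.2, 1.3, 0.6], "twist": [0, 0, -1.7], "grip": -0.3}, {"xyz": [1.7, 1.9, 0.9], "twist": [0, 0, -2.5], "grip": -0.3}, {"xyz": [2.03, 2.32, 1.0], "twist": [0, 0, -3.06], "grip": -0.3}, {"xyz": [2.03, 2.32, 1.0], "twist": [0, 0, -3.06], "grip": -0.3}]}}

```text
clock: 13.98
position: [0.5314, 0.2762, 0.2993]
ee_rot: [-0.341, -3.122, -0.002]
force: [0.2, 0.2, -0.0]
width: 0.653
```

{"name": "jog_arm", "arguments": {"moves": [{"xyz": [0, 0, 0], "twist": [0, 0, 0], "grip": -0.3}, {"xyz": [0, 0, 0], "twist": [0, 0, 0], "grip": -0.3}]}}

```text
clock: 14.22
position: [0.5331, 0.2722, 0.3]
ee_rot: [0.353, 3.121, -0.001]
force: [-0.4, 0.3, 0.6]
width: 0.654
```

```bash
python3 -c "
from h import *
plan([.5315,.275,.30],77.5)
cv2.imwrite('pics/w6.png',arm.get_image('wrist'))"
```

```text
now [0.5331 0.2722 0.3   ] yaw_y 77.08591527319358 width 0.653599479734778 F [-0.4273  0.3383  0.6197] t 14.225
xyz [0.0362 0.0398 0.0002] twist [-0.002   0.006  -0.0414]
```

View pics/w6.png

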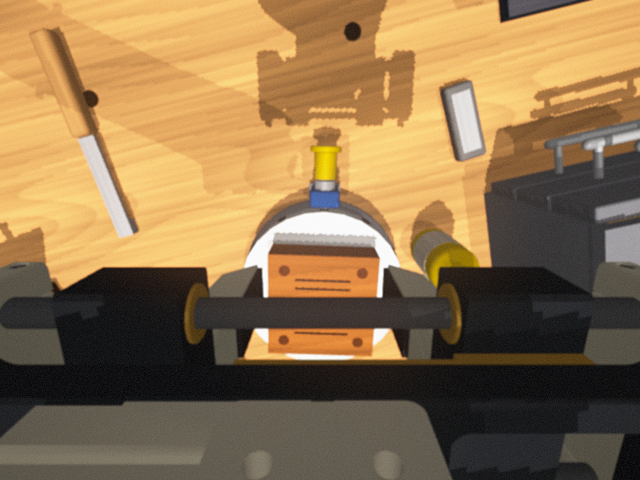

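```bash
python3 - <<'E'
from h import *
st=arm.observe();im=cv2.imread('pics/w6.png');h=cv2.cvtColor(im,cv2.COLOR_BGR2HSV)
for y in range(142,186,3):
    k=np.nonzero(cv2.inRange(h[y:y+1,300:350],np.array((22,170,90)),np.array((34,255,255)))[0])[0]+300;print(y,k.min() if len(k) else 0,k.max() if len(k) else 0,end=' | ')
print()
for uv,z in(((325,166),.063),((325,149),.068),((325,180),.063),((325,166),.05)):print(plane("wrist",uv,z,st))
E
```

```text
142 0 0 | 145 0 0 | 148 311 340 | 151 313 339 | 154 315 335 | 157 315 335 | 160 315 335 | 163 315 335 | 166 315 335 | 169 315 335 | 172 315 335 | 175 314 335 | 178 316 334 | 181 0 0 | 184 0 0 | 
[0.4912 0.2849 0.063 ]
[0.4732 0.289  0.068 ]
[0.5062 0.2815 0.063 ]
[0.492  0.2848 0.05  ]
```

```bash
python3 -c "
from h import *
plan([.491,.285,.043],77.3)"
```

```text
now [0.5331 0.2722 0.3   ] yaw_y 77.0961901800737 width 0.6472764371047506 F [-0.044   0.2247  0.0949] t 14.275
xyz [0.7354 0.0521 4.2826] twist [-0.0017  0.006  -0.0204]
```

{"name": "jog_arm", "arguments": {"moves": [{"xyz": [0.4, 0.05, 0.7], "twist": [0, 0, -0.02], "grip": -0.3}, {"xyz": [0.74, 0.05, 1.5], "twist": [0, 0, -0.02], "grip": -0.3}, {"xyz": [0.74, 0.05, 2.3], "twist": [0, 0, -0.02], "grip": -0.3}, {"xyz": [0.74, 0.05, 2.8], "twist": [0, 0, -0.02], "grip": -0.3}, {"xyz": [0.74, 0.05, 2.8], "twist": [0, 0, -0.02], "grip": -0.3}]}}

```text
clock: 14.9
position: [0.4893, 0.2844, 0.13]
ee_rot: [-0.345, -3.12, 0.004]
force: [0.1, 0.9, 0.2]
width: 0.651
```

```bash
python3 -c "
from h import *
plan([.491,.285,.043],77.3)"
```

```text
now [0.4893 0.2844 0.13  ] yaw_y 77.36892306393834 width 0.6505018761454918 F [0.0943 0.8892 0.2466] t 14.9
xyz [-0.0283  0.0197  1.4502] twist [-0.017  -0.0124  0.0069]
```

{"name": "jog_arm", "arguments": {"moves": [{"xyz": [-0.03, 0.02, 0.6], "twist": [0, 0, 0], "grip": -0.3}, {"xyz": [-0.03, 0.02, 1.1], "twist": [0, 0, 0], "grip": -0.3}, {"xyz": [-0.03, 0.02, 1.45], "twist": [0, 0, 0], "grip": -0.3}, {"xyz": [-0.03, 0.02, 1.45], "twist": [0, 0, 0], "grip": -0.3}, {"xyz": [-0.03, 0.02, 1.45], "twist": [0, 0, 0], "grip": -0.3}]}}

```text
clock: 15.52
position: [0.4926, 0.2876, 0.0458]
ee_rot: [0.344, 3.121, 0.002]
force: [-0.0, -0.2, 0.4]
width: 0.652
```

```bash
python3 -c "
from h import *
plan([.491,.285,.043],77.3)
S=arm.get_image('scene');D=arm.get_image('side')
c=lambda im,x,y:cv2.resize(im[y:y+100,x:x+100],(400,400),interpolation=cv2.INTER_CUBIC)
cv2.imwrite('pics/c7.png',np.hstack([c(S,290,170),c(D,240,180)]))"
```

```text
now [0.4926 0.2876 0.0458] yaw_y 77.4332179128011 width 0.6519222831694981 F [-0.0258 -0.2354  0.3785] t 15.525
xyz [ 0.0162 -0.0486  0.047 ] twist [0.0075 0.0063 0.0133]
```

{"name": "jog_arm", "arguments": {"moves": [{"xyz": [0.02, -0.05, 0.05], "twist": [0, 0, 0], "grip": 0}, {"xyz": [0.02, -0.05, 0.05], "twist": [0, 0, 0], "grip": 1}, {"xyz": [0.02, -0.05, 0.05], "twist": [0, 0, 0], "grip": 1}, {"xyz": [0.02, -0.05, 0.05], "twist": [0, 0, 0], "grip": 1}, {"xyz": [0.02, -0.05, 0.05], "twist": [0, 0, 0], "grip": 1}], "force": 45}}

```text
clock: 16.25
position: [0.4903, 0.2851, 0.0416]
ee_rot: [0.344, 3.123, 0.002]
force: [1.1, 3.3, -1.6]
width: 0.269
```

{"name": "jog_arm", "arguments": {"moves": [{"xyz": [0, 0, 0], "twist": [0, 0, 0], "grip": 1}, {"xyz": [0, 0, 0], "twist": [0, 0, 0], "grip": 1}, {"xyz": [0, 0, 0], "twist": [0, 0, 0], "grip": 1}, {"xyz": [0, 0, 0], "twist": [0, 0, 0], "grip": 1}], "force": 45}}

```text
clock: 16.75
position: [0.4903, 0.285, 0.0416]
ee_rot: [0.343, 3.123, 0.002]
force: [2.0, 4.6, -2.9]
width: 0.269
```

```bash
python3 -c "
from h import *
plan([.491,.285,.043],77.3)"
```

```text
now [0.4903 0.285  0.0416] yaw_y 77.45029653389105 width 0.2686632479594132 F [ 2.023   4.5536 -2.9181] t 16.75
xyz [-0.0121  0.0024 -0.0226] twist [0.0068 0.0006 0.015 ]
```

{"name": "jog_arm", "arguments": {"moves": [{"xyz": [0.05, 0, 0], "twist": [0, 0, 0], "grip": 1}, {"xyz": [0.1, 0, 0], "twist": [0, 0, 0], "grip": 1}, {"xyz": [0.15, 0, 0], "twist": [0, 0, 0], "grip": 1}, {"xyz": [0.2, 0, 0], "twist": [0, 0, 0], "grip": 1}, {"xyz": [0.2, 0, 0], "twist": [0, 0, 0], "grip": 1}], "force": 50}}

```text
clock: 17.38
position: [0.4807, 0.2875, 0.0417]
ee_rot: [0.345, 3.12, 0.003]
force: [9.3, 5.7, -8.7]
width: 0.274
```

{"name": "jog_arm", "arguments": {"moves": [{"xyz": [0.05, 0, 0], "twist": [0, 0, 0], "grip": 1}, {"xyz": [0.1, 0, 0], "twist": [0, 0, 0], "grip": 1}, {"xyz": [0.14, 0, 0], "twist": [0, 0, 0], "grip": 1}, {"xyz": [0.16, 0, 0], "twist": [0, 0, 0], "grip": 1}, {"xyz": [0.16, 0, 0], "twist": [0, 0, 0], "grip": 1}], "force": 50}}

```text
clock: 18.0
position: [0.4722, 0.2896, 0.0417]
ee_rot: [0.346, 3.118, 0.004]
force: [12.2, 6.0, -10.7]
width: 0.271
```

```bash
python3 -c "
from h import *
plan([.4903-.0215,.285+.00475,.0416],77.3);st=arm.observe();M=R.from_rotvec(st['ee_rot']).as_matrix()
print('pulled',(st['position']-[.4903,.285,.0416])@M[:,0],'tool F',M.T@st['force'])"
```

```text
now [0.4722 0.2896 0.0417] yaw_y 77.3502033585372 width 0.27123396779691705 F [ 12.1705   5.9951 -10.7322] t 18.0
xyz [ 0.0565 -0.0107  0.0021] twist [0.0185 0.0212 0.005 ]
pulled 0.018630582023566364 tool F [-10.5224   8.4803  10.7985]
```

{"name": "jog_arm", "arguments": {"moves": [{"xyz": [0.03, 0, 0], "twist": [0, 0, 0], "grip": 1}, {"xyz": [0.06, 0, 0], "twist": [0, 0, 0], "grip": 1}, {"xyz": [0.06, 0, 0], "twist": [0, 0, 0], "grip": 1}, {"xyz": [0.06, 0, 0], "twist": [0, 0, 0], "grip": 1}]}}

```text
clock: 18.5
position: [0.4691, 0.2905, 0.0418]
ee_rot: [0.346, 3.118, 0.005]
force: [13.3, 6.7, -11.5]
width: 0.27
```

{"name": "jog_arm", "arguments": {"moves": [{"xyz": [0.02, 0, 0], "twist": [0, 0, 0], "grip": 1}, {"xyz": [0.03, 0, 0], "twist": [0, 0, 0], "grip": 1}, {"xyz": [0.03, 0, 0], "twist": [0, 0, 0], "grip": 1}, {"xyz": [0.03, 0, 0], "twist": [0, 0, 0], "grip": 1}]}}

```text
clock: 19.0
position: [0.4688, 0.2905, 0.0418]
ee_rot: [0.347, 3.116, 0.005]
force: [18.5, 6.1, -13.4]
width: 0.272
```

```bash
python3 - <<'E'
from h import *
plan([.4903-.0215,.285+.00475,.0416],77.3);st=arm.observe();M=R.from_rotvec(st['ee_rot']).as_matrix()
print('pulled',(st['position']-[.4903,.285,.0416])@M[:,0],'tool F',M.T@st['force'])
# gauge unmoved since hung? red centroid in the stand's region, before/after; knob yellow shift
S=arm.get_image("scene");D=arm.get_image("side")
def red(im,x,y):
    h=cv2.cvtColor(im[y:y+150,x:x+100],cv2.COLOR_BGR2HSV);k=((h[...,0]<5)|(h[...,0]>174))&(h[...,1]>170)&(h[...,2]>50);b=np.argwhere(k);return len(b),b.mean(0)+[y,x]
c5=cv2.imread("pics/c5.png")
for n,im,x,y,o in(("scene",S,140,230,0),("side",D,300,260,400)):
    old=cv2.resize(c5[:,o:o+400],(100,150),interpolation=cv2.INTER_AREA);print(n,"red now",red(im,x,y),"hung",red(old,0,0)[0],red(old,0,0)[1]+[y,x])
for n,im in(("side",D),):
    h=cv2.cvtColor(im,cv2.COLOR_BGR2HSV);k=np.argwhere(cv2.inRange(h[225:262,255:312],np.array((22,150,90)),np.array((34,255,255))));print("knob px now",k.min(0)+[225,255],k.max(0)+[225,255])
    h=cv2.cvtColor(cv2.imread("pics/side0.png"),cv2.COLOR_BGR2HSV);k=np.argwhere(cv2.inRange(h[225:262,255:312],np.array((22,150,90)),np.array((34,255,255))));print("knob px start",k.min(0)+[225,255],k.max(0)+[225,255])
E
```

```text
now [0.4688 0.2905 0.0418] yaw_y 77.28292638808342 width 0.271759734151711 F [ 18.4907   6.1449 -13.4139] t 19.0
xyz [-0.0025 -0.0128  0.0038] twist [ 0.0229  0.0332 -0.0018]
pulled 0.022169211241832455 tool F [-16.6061  10.0109  13.5505]
scene red now (2142, array([294.7096, 180.0079])) hung 2134 [294.8107 179.9456]
side red now (1224, array([345.7051, 344.1593])) hung 1195 [346.2987 344.2377]Traceback (most recent call last):
  File "<stdin>", line 12, in <module>
    return umr_minimum(a, axis, None, out, keepdims, initial, where)
ValueError: zero-size array to reduction operation minimum which has no identity
```

{"name": "jog_arm", "arguments": {"moves": [{"xyz": [0, 0, 0], "twist": [0, 0, 0], "grip": 1}, {"xyz": [0, 0, 0], "twist": [0, 0, 0], "grip": 1}, {"xyz": [0, 0, 0], "twist": [0, 0, 0], "grip": 1}, {"xyz": [0, 0, 0], "twist": [0, 0, 0], "grip": 1}]}}

```text
clock: 19.6
position: [0.4688, 0.2905, 0.0418]
ee_rot: [0.347, 3.116, 0.005]
force: [17.7, 7.1, -14.6]
width: 0.276
```

```bash
python3 -c "
from h import *
plan([.4688,.2905,.0418],77.3);print(arm.sign_off())"
```

```text
now [0.4688 0.2905 0.0418] yaw_y 77.28133731751497 width 0.2759178278699172 F [ 17.7178   7.0759 -14.5758] t 19.6
xyz [ 0.0006 -0.0003  0.0003] twist [ 0.023   0.0331 -0.0019]
the job is handed in; nothing more can be done
None
```

I lifted the gauge out of the groove, hung it by its hole on the peg and let go. I then gripped the plunger knob with 50 N, pulled it back to its stop, and handed the job in at 19.6 s while still holding it.

- **Plunger:** the arm measured 22.2 mm of pull against a 22 mm travel. The force along the pull rose from 10.5 N at 18.6 mm to about 16.6 N at the stop, and the pose and grip stayed steady afterwards.
- **Gauge:** the picture after release shows it hanging on the peg. With the plunger pulled, the red centroid was within 0.6 px of that picture in both the scene and side views.
- **Not checked:**
  - The knob could not be seen because the gripper hides it, so the pull is inferred from arm position and force only. My colour check of the knob failed for that reason.
  - The picture meant to confirm the knob grasp was refused by the 12-picture limit, so I went by the jaw width instead. It stopped at about 25 mm on the 26 mm neck.
  - I made no final measurement of the other things on the bench; no move came near them and I saw no unexpected contact force.
- **Disagreement:** two early wrist-camera estimates of the turntable differed by about 10 mm because the first was taken while the arm was moving. I used the later one, taken at rest, which agreed with the scene camera.

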